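Proof-pull a mended mug handle to the index plate

ROBOT

A 6-joint arm with a two-finger parallel gripper is mounted at the origin on the work surface. World frame = base frame: x ahead of the robot, y to its left, z up, the work surface at z = 0. Lengths are in m, angles in rad, forces in N, time in s.
With the tool pointing down it reaches from about 0.3 to 0.95 m from the base axis. Payload 3.1 kg.
Tool frame: the origin (TCP) lies between the finger pads; the fingertips stand 11 mm ahead of it and the grasp point (between the pads) lies 8 mm behind it; z points along the fingers, y is the line along which they close (so a half turn about z gives the same grasp; the last joint's range is limited). The gripper opens to 85 mm and grips with 20 to 120 N. Pads are 22 mm wide; open, the fingers measure 114 mm over their backs; the gripper's body (76 mm by 85 mm) begins 54 mm behind the grasp point. The pads swing forward as they close: fully open they stand 13 mm farther back than shut.
Start: joints at [-0.07, 0.308, 1.634, -0, 1.2, -0.07], TCP at [0.625, -0, 0.242] pointing down, gripper open.
Joint ranges: [-3.06, 3.06], [-0.79, 1.96], [0.05, 2.63], [-1.19, 4.34], [0.05, 2.64], [-2.94, 2.94]. Speed limits (rad/s): [2.79, 2.79, 3.14, 3.14, 3.14, 3.14].

INTERFACE

Orientations are given as a unit quaternion [x, y, z, w].
In Python, from workcell import robot, cams, job_done gives the robot as it stands.
- The arm moves only by the shell command python3 -m inch 'ROWS'. ROWS is JSON, a list that holds one entry, the list of rows, each a list of 7 numbers: the shift along the tool's x, y, z in mm, then the turn, a rotation vector about the tool's x, y, z in rad, then the opening, from 0 (shut) to 1 (fully open). A call has 1 to 10 rows; each row is the pose to reach, as a shift and turn from the pose commanded when the call began, along the tool's axes at that moment; what a row does not reach only later rows make up. A row lasts 1/8 s, in which the tool goes at most 62.5 mm and 10.7 degrees, less where a joint would pass 70% of its speed; a pose out of reach is approached as far as the arm can. A call with a gripper value outside its range is refused whole. The fingers move at their own pace and stop on an object; the grip force is fixed at half the most. Time passes only in rows, so rows that repeat a pose let the fingers close. It gives the time, the measured TCP pose, the force, the opening and the grip force at its end, in the units of the state.
- robot.get_state(): the state, without advancing time (a new reading comes with each control period).
- cams.get_image(name): name is "scene" or "side" or "wrist"; returns (picture, depth): 420x560x3 uint8, blue, green, red; 420x560 float32, m along the optical axis (not along the pixel's ray), 0 where there is no reading.
- cams.calibration(name): a dict with "K" (3x3 intrinsics, pixels), "T" (4x4, takes a point from camera to world coordinates). Camera axes: x right, y up, looking along -z (the intrinsics and any distortion apply to the point x, -y, -z); pixel columns grow to the right and rows downward; lengths in m; the calibration is good to about 2 mm. A picture is of the moment at which its call begins: read the wrist's pose just before it. calibration takes no time and is no camera call; for the wrist camera it gives the pose at the moment of the call.
- job_done(): hands the job in; it is judged then, once.
The state is a dict: "time_s": time; "joint_positions": joint angles; "dq": joint speeds; "tau": joint torques, N m; "position": TCP position; "ee_rot": TCP orientation; "wrist_force": force on the tool from outside, world axes, zero at the start; "wrist_torque": the same for the moment, N m; "finger_gap": finger opening in m; "grasp_force": force on a finger pad.
Only numpy, scipy, OpenCV 4.12 (cv2) and the standard library are available. Lean on these libraries where they do the work, as an engineer would, in place of code of your own. Each camera call takes 0.05 s, during which the arm holds its last target. There are 200 camera calls.

TASK

Proof-test the mended mug on the bench pull tester: first push the loose wooden trailing pointer back along its track until it rests against the tab of the sprung handle, which stays fully in. Then pull the handle out slowly until the pointer's blade stands over the index plate, wholly within the plate's width and never pulled past it, hold it there for two seconds, and ease the handle fully back in without letting it snap, so that the pointer is left in its track with its blade over the plate. Do not shift the index plate, and leave the cup and the jar alone.

Things in the scene. Friction and masses are not known exactly. Their poses are not given: they have to be found in the camera images.
- gauge: The pull tester: a wooden board 490 x 205 x 18 mm fixed on the bench. Its +x is the pull direction, z up; origin on the bench under the rod's line (board: x -265 to 225, y -147.5 to 57.5 mm). The white mug (top 103 mm above the bench) stands fixed at its -x end, hooked to an aluminium spring tube (32 mm across, axis at z = 50 mm, x -120 to -25 mm), from which the handle is pulled.
- pull (a joint): How far the sprung handle is pulled out of the tube, m: 0 fully in, at most 0.12. The spring needs 2.7 N at the start of the pull and 0.9 N more per 10 mm, and draws the handle back.
- grip (a point): Middle of the inner face of the handle's front bar. The handle is a level D of 10 mm round steel bar, its axis 50 mm above the bench, 32 mm above the board; the front bar runs 80 mm along the gauge's y. Behind this point (to the gauge's -x) is the D's opening, 60 mm along x and 70 mm along y, into which fingers can be let down from above. Moves with the handle; axes as the gauge's.
- tab (a point): On the steel tab (26 mm wide, z 27 to 57 mm) that a side arm of the handle carries in the track. The tab's front face, which pushes the pointer's rear face, lies 3 mm behind this point (to the gauge's -x), so this point and blade have the same x on the gauge when the pointer rests against the tab. Moves with the handle; axes as the gauge's.
- pointer: The loose trailing pointer: a pale wooden block 60 (x) x 32 (y) x 38 (z) mm, about 140 g, that slides in the track and stays where it is left. Origin at the centre of its underside, 18 mm above the bench; axes as the gauge's. Its rear face (x = -30 mm) meets the tab; its front face is at x = +30 mm. It starts well ahead of the tab.
- blade (a point): Middle, over the index plate's row, of the pointer's brass blade: a bar 6 mm wide (along x) flush with the block's rear face, that sticks out to the -y side, 34 mm clear of the block, 45 to 51 mm above the bench.
- mark (a point): Centre of the top of the index plate: a flat aluminium plate 18 mm wide (along the gauge's x) and 46 mm long (along y) that sits stiffly on the outer rail, its top 34 mm above the bench. The blade passes over it. x axis as the gauge's.
- track (a point): Fixed point on the floor of the pointer's track, midway between its rails, at its far (+x) end, against the end stop; axes as the gauge's. The track is a groove 35 mm wide that runs from here 205 mm towards the gauge's -x, along gauge y = -85 mm; its floor is 18 mm, its rails and end stop 30 mm above the bench.
- tea_cup: Bystander: a blue ceramic cup, 76 mm across, 90 mm high; origin at the centre of its underside.
- jar: Bystander: an amber glass jar with a brass cap, 64 mm across, 85 mm high; origin at the centre of its underside.
Mind the look-alikes: they are no part of the job. Of the things shaped like the pointer, the wooden one is meant.

How it is judged:
On the way, in this order (a step that is already met when the one before it is completed fails the run):
1. the pointer rests against the tab (within 5 mm) with the handle fully in (within 5 mm) (x of blade in the frame of tab between -0.005 and 0.005 m and angle between pointer's own z axis and vertical below 0.1 rad and z of pointer in the frame of gauge between 0.012 and 0.023 m and y of pointer in the frame of gauge between -0.091 and -0.079 m and value of joint pull below 0.005 m), for 0.2 s.
2. the handle is pulled out and held for 1.5 s with the tab against the pointer (within 5 mm) and the blade's centre within 6 mm of the index plate's centre line (x of blade in the frame of mark between -0.006 and 0.006 m and angle between pointer's own z axis and vertical below 0.1 rad and z of pointer in the frame of gauge between 0.012 and 0.023 m and y of pointer in the frame of gauge between -0.091 and -0.079 m and x of blade in the frame of tab between -0.005 and 0.005 m), for 1.5 s.
At the end, for the whole second after the job is handed in: The handle is fully in again (within 5 mm), and the pointer rests upright in its track, its blade's centre within 6 mm of the index plate's centre line (the blade wholly over the plate) (x of blade in the frame of mark between -0.006 and 0.006 m and angle between pointer's own z axis and vertical below 0.1 rad and z of pointer in the frame of gauge between 0.012 and 0.023 m and y of pointer in the frame of gauge between -0.091 and -0.079 m and value of joint pull below 0.005 m and linear speed of pointer below 0.01 m/s); the robot touches nothing.
It fails at once if the handle is pulled more than 10 mm past the index plate's centre line (measured at tab) (x of tab in the frame of mark above 0.01 m).
It fails at once if the handle snaps back (faster than 0.3 m/s) (velocity of joint pull below -0.3 m/s).
It fails at once if the index plate is shifted by more than 3 mm (distance of mark from where it was at the start of the episode above 0.003 m).
It fails at once if a bystander (cup or jar) is moved more than 15 mm (distance of any of tea_cup, jar from where it was at the start of the episode above 0.015 m).
It also fails if it takes over 58 s, if anything falls off the work surface, if the arm or the gripper's body presses on something with over 40 N, if the wrist force passes 120 N, or if a joint passes its speed limit or range.

## Working session

There is one attempt and no reset: what is moved stays moved. The work goes in short steps, Python scripts to look and compute and a shell command to move; the robot and the scene stay as the last step left them, time stands still between calls to the robot, and variables do not carry over. Pictures are saved under pics/ and viewed, at most 10 in all, crops included, and the job is handed in when it is done.

```bash
mkdir -p pics; ls
python3 - <<'E'
from workcell import robot,cams
import cv2,numpy as np
for n in ["scene","side"]:
    im,d=cams.get_image(n); cv2.imwrite(f"pics/{n}0.png",im); np.savez(f"{n}0.npz",im=im,d=d,**cams.calibration(n))
    print(n,cams.calibration(n))
s=robot.get_state();print(s)
E
```

```text
pics
scene {'K': array([[501.98251575,   0.        , 278.02967479],
       [  0.        , 501.98251575, 199.26475335],
       [  0.        ,   0.        ,   1.        ]]), 'T': array([[ 0.36124129, -0.80794752,  0.46553789,  1.06909728],
       [ 0.93237485,  0.3057469 , -0.19286259, -0.09163742],
       [ 0.01348608,  0.50372575,  0.86375836,  0.98800997],
       [ 0.        ,  0.        ,  0.        ,  1.        ]])}
side {'K': array([[389.00333095,   0.        , 271.44413258],
       [  0.        , 389.00333095, 213.15088819],
       [  0.        ,   0.        ,   1.        ]]), 'T': array([[-0.76830664,  0.4087374 , -0.49258365,  0.26095937],
       [-0.64007932, -0.48840437,  0.59309329,  0.49542972],
       [ 0.00183941,  0.77097011,  0.63686867,  0.50593401],
       [ 0.        ,  0.        ,  0.        ,  1.        ]])}
{'time_s': 0.1, 'joint_positions': array([-6.97030574e-02,  3.08916623e-01,  1.63505402e+00, -2.80590172e-06,
        1.19973461e+00, -6.97203017e-02]), 'dq': array([-0.00070255, -0.00298997, -0.00433297, -0.00153164,  0.00157506,
       -0.0009402 ]), 'tau': array([ 8.17496607e-05, -4.16405118e+01, -2.77644914e+01, -1.21622929e-04,
        4.01614045e-03,  3.27598855e-06]), 'position': array([6.24270486e-01, 2.09149692e-05, 2.41165225e-01]), 'ee_rot': array([ 7.07099929e-01,  7.07112844e-01, -6.94059591e-04, -7.96268725e-04]), 'wrist_force': array([-0.26294049,  0.47467939, -0.50732416]), 'wrist_torque': array([ 0.02078733, -0.02325155,  0.01074572]), 'grasp_force': 0.0, 'finger_gap': 0.08587019297497679}
```

View pics/scene0.png

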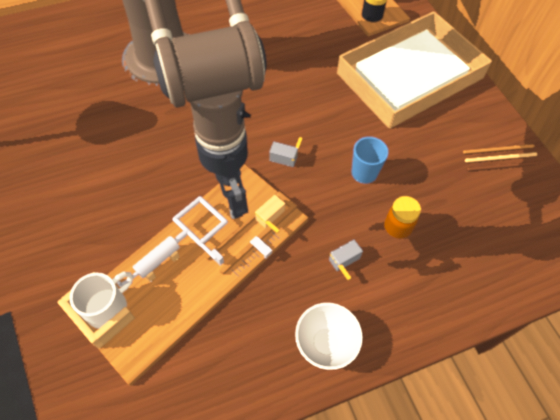

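View pics/side0.png

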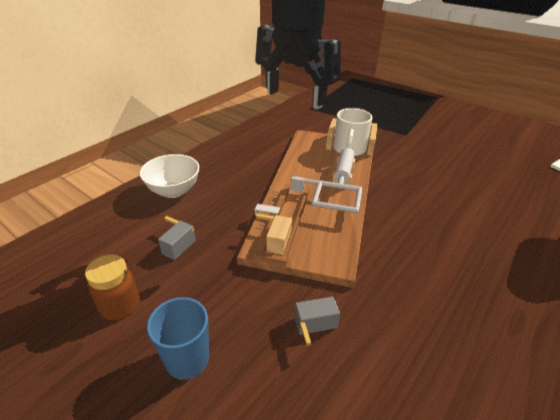

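The scene view shows the board running diagonally from the mug (95,295) to its end (280,195). The D handle is at (200,220), the tab at (215,258), the plate at (261,246) and the wooden pointer at (270,210). The side view has the pointer at (280,232), the plate at (267,210), the tab at (297,185) and the handle at (338,195).

```bash
cat > h.py <<'E'
import numpy as np,cv2
def cloud(n,im,d,K,T):
    v,u=np.mgrid[:420,:560]
    x=(u-K[0,2])/K[0,0]*d; y=(v-K[1,2])/K[1,1]*d
    P=np.stack([x,-y,-d],-1)@T[:3,:3].T+T[:3,3]
    P[d<=0]=np.nan
    return P
def load(n):
    z=np.load(n+'.npz'); return z['im'],cloud(n,z['im'],z['d'],z['K'],z['T'])
E
python3 - <<'E'
from h import *
for n,seed in (("scene0",(160,310)),("side0",(320,260))):
    im,P=load(n)
    z=P[...,2]
    print(n,"bench z med",np.nanmedian(z[abs(z)<.01]))
    m=((z>.011)&(z<.036)).astype(np.uint8)
    nl,L,st,_=cv2.connectedComponentsWithStats(m)
    k=L[seed[1],seed[0]]; print(k,st[k])
    Q=P[L==k]; r=cv2.minAreaRect((Q[:,:2]*1000).astype(np.float32)); print(r); print(cv2.boxPoints(r))
    zz=Q[:,2]*1000; print(np.histogram(zz,bins=np.arange(10,38,2)))
for n,pts in (("scene0",dict(pointer=(270,208),blade=(276,229),plate=(261,246),tab=(219,257),mug=(97,290),cup=(368,160),jar=(404,205),bar=(205,200))),("side0",dict(pointer=(281,224),blade=(265,216),plate=(267,210),tab=(297,182),grip=(336,208)))):
    im,P=load(n)
    for k,(u,v) in pts.items(): print(n,k,P[v,u]*1000)
E
```

```text
scene0 bench z med -0.0016205209931693387
98 [   97   165   212   220 14269]
((622.6946411132812, -92.87240600585938), (207.85545349121094, 490.39544677734375), 24.864852905273438)
[[ 425.3002     85.896545]
 [ 631.5014   -359.04028 ]
 [ 820.0891   -271.64136 ]
 [ 613.8879    173.29547 ]]
(array([ 113, 1085, 4163, 5110, 2159,  350,  112,  154,  300,  320,  197,
        122,   84]), array([10, 12, 14, 16, 18, 20, 22, 24, 26, 28, 30, 32, 34, 36]))
side0 bench z med -0.0013591452299990259
4 [  237   130   137   154 11097]
((619.3637084960938, -92.3157958984375), (207.5764617919922, 492.8544616699219), 24.602455139160156)
[[ 422.40503   88.53125]
 [ 627.5901  -359.58105]
 [ 816.3224  -273.16284]
 [ 611.1373   174.94946]]
(array([  50,  115, 2831, 6174,  410,   86,  116,  111,  266,  560,  141,
        155,   82]), array([10, 12, 14, 16, 18, 20, 22, 24, 26, 28, 30, 32, 34, 36]))
scene0 pointer [581.28931662  92.52449598  56.95902527]
scene0 blade [627.10638006  88.66617773  45.63626702]
scene0 plate [646.48444292  47.73846357  31.53936541]
scene0 tab [650.25174685 -43.14638848  56.38046865]
scene0 mug [ 621.51694669 -289.31335978   33.01528267]
scene0 cup [520.69378682 362.09075971  16.53411162]
scene0 jar [686.0110659  351.88871488  80.59130462]
scene0 bar [511.773754   -30.4282503   53.80741372]
side0 pointer [577.83295118  87.47524753  54.70945092]
side0 blade [617.90930699  84.05078628  49.3370247 ]
side0 plate [638.60389605  54.13132475  34.02418414]
side0 tab [638.15904846 -40.17897035  49.16276483]
side0 grip [530.61228242 -18.25326365  50.0603119 ]
```

```bash
cat >> h.py <<'E'
a=np.deg2rad(90+24.73)
ex=np.array([np.cos(a),np.sin(a),0]); ey=np.array([-ex[1],ex[0],0]); 
O=np.array([.6210,-.0926,0])+.020*ex+.045*ey
R=np.stack([ex,ey,[0,0,1]])   # world->gauge
def g(P): return (P-O)@R.T*1000
E
python3 - <<'E'
from h import *
print("O",O)
for n in ("scene0","side0"):
    im,P=load(n); G=g(P); x,y,z=[G[...,i] for i in range(3)]
    z=z+1.5
    # height map raster 4mm of the track area: x -60..225,y -150..40
    def rng(name,m,ax=(0,1,2)):
        q=G[m]; 
        if len(q): print(n,name,len(q),"x",np.percentile(q[:,0],[1,5,50,95,99]).round(1),"y",np.percentile(q[:,1],[1,5,50,95,99]).round(1),"z",np.median(q[:,2]).round(1))
    hsv=cv2.cvtColor(im,cv2.COLOR_BGR2HSV)
    rng("pointer top",(z>53)&(z<60)&(y<-66)&(y>-104)&(x>60)&(x<220))
    rng("tab top",(z>52)&(z<60)&(y<-66)&(y>-104)&(x<60)&(x>-60))
    rng("blade",(z>42)&(z<55)&(y<-104)&(y>-140)&(x>60))
    rng("plate",(z>32)&(z<38)&(y<-100)&(y>-160)&(x>0))
    rng("front bar",(z>46)&(z<60)&(y<25)&(y>-25)&(x>20)&(x<130))
    rng("endstop",(z>26)&(z<34)&(y<-72)&(y>-98)&(x>100))
    rng("cup",(z>80)&(z<100)&(P[...,1]>.25)&(P[...,1]<.45)&(P[...,0]<.65)&(P[...,0]>.4))
E
```

```text
O [ 0.57176013 -0.09325964  0.        ]
scene0 pointer top 340 x [137.5 139.8 165.9 194.  196.5] y [-101.   -99.9  -86.   -70.9  -69.7] z 54.4
scene0 tab top 76 x [ 5.3  6.5 11.9 17.9 18.5] y [-97.1 -96.4 -83.5 -70.7 -67.5] z 54.7
scene0 blade 266 x [137.4 138.1 567.5 889.2 891.5] y [-139.5 -138.6 -126.3 -107.1 -105. ] z 47.6
scene0 plate 1046 x [ 45.7  91.  730.5 844.  887.4] y [-156.6 -149.1 -119.4 -101.7 -100.4] z 33.1
scene0 front bar 99 x [73.6 74.2 77.5 82.6 83.3] y [-24.9 -23.2  -1.3  21.5  23.8] z 52.3
scene0 endstop 396 x [137.4 211.2 692.8 891.3 897. ] y [-97.6 -96.6 -84.3 -73.3 -72.1] z 30.9
scene0 cup 299 x [374.9 376.1 414.7 446.6 448.4] y [-192.2 -190.6 -155.  -121.5 -119.3] z 86.2
side0 pointer top 433 x [141.3 144.1 173.3 198.5 199.3] y [-97.9 -96.4 -81.9 -67.6 -66.8] z 54.5
side0 tab top 60 x [ 9.4 11.4 18.4 21.2 21.5] y [-94.1 -93.3 -80.6 -69.3 -66.9] z 55.0
side0 blade 235 x [139.2 141.1 421.6 444.1 445.1] y [-139.7 -138.2 -124.3 -108.6 -105.4] z 48.0
side0 plate 274 x [ 90.4  92.  107.2 446.  447. ] y [-158.6 -155.4 -129.5 -105.9 -102.1] z 32.6
side0 front bar 142 x [77.2 79.2 83.9 86.4 86.9] y [-24.5 -22.4  -0.   22.6  24.3] z 51.4
side0 endstop 134 x [197.6 198.1 216.3 223.4 224. ] y [-97.1 -96.7 -85.3 -73.4 -72.4] z 28.3
side0 cup 998 x [378.  380.3 415.6 450.4 451.2] y [-189.5 -187.4 -154.4 -117.8 -116.4] z 87.2
```

```bash
python3 -m inch '[[[0,0,0,0,0,0.16,0],[0,0,0,0,0,0.33,0],[0,0,0,0,0,0.5,0],[0,0,0,0,0,0.66,0],[0,0,0,0,0,0.83,0],[0,0,0,0,0,1.0,0],[0,0,0,0,0,1.139,0],[0,0,0,0,0,1.139,0]]]'
```

```text
time_s: 1.1
position: [0.6246, -0.0, 0.2416]
ee_rot: [0.977, 0.215, -0.001, -0.0]
wrist_force: [0.5, -0.7, 0.8]
finger_gap: -0.0001
grasp_force: 0.0
```

Run:
```python
from h import *
from workcell import robot,cams
c=cams.calibration("wrist"); im,d=cams.get_image("wrist"); cv2.imwrite("pics/w1.png",im); np.savez("w1.npz",im=im,d=d,**c)
print(g(robot.get_state()["position"])); print(c["T"])
im,P=load("w1");G=g(P);x,y,z=[G[...,i] for i in range(3)]
print("bench/board",np.nanmedian(z[(abs(z)<10)]),np.nanmedian(z[(abs(z-18)<5)]))
def rng(name,m):
    q=G[m]
    if len(q): print(name,len(q),"x",np.percentile(q[:,0],[1,5,50,95,99]).round(1),"y",np.percentile(q[:,1],[1,5,50,95,99]).round(1),"z",np.median(q[:,2]).round(1))
rng("pointer top",(z>53)&(z<60)&(y<-66)&(y>-104)&(x>60)&(x<220))
rng("tab top",(z>52)&(z<60)&(y<-66)&(y>-104)&(x<60)&(x>-60))
rng("blade",(z>42)&(z<55)&(y<-108)&(y>-140)&(x>60)&(x<220))
rng("plate",(z>31)&(z<38)&(y<-112)&(y>-160)&(x>70)&(x<130))
rng("front bar",(z>46)&(z<60)&(y<25)&(y>-25)&(x>20)&(x<130))
```

```text
[ 62.54250085 -87.0708247  241.74788345]
[[ 4.19725948e-01  8.73789654e-01  2.45604906e-01  6.86977483e-01]
 [-9.07650539e-01  4.04303408e-01  1.12735323e-01  2.99626381e-02]
 [-7.91941379e-04 -2.70241365e-01  9.62792281e-01  3.73236623e-01]
 [ 0.00000000e+00  0.00000000e+00  0.00000000e+00  1.00000000e+00]]
bench/board 0.07054423110403052 18.034308603299966
pointer top 1691 x [139.6 141.9 168.7 195.5 197.9] y [-99.8 -98.8 -84.7 -69.9 -68.6] z 56.0
tab top 290 x [ 7.6  8.5 14.9 20.4 20.6] y [-96.3 -95.2 -82.4 -69.2 -67.1] z 56.7
blade 179 x [139.  139.2 141.6 145.  145.4] y [-133.4 -132.4 -121.2 -109.8 -108.6] z 50.7
plate 572 x [ 89.8  90.3  98.6 106.8 107.5] y [-148.  -147.  -131.2 -114.1 -112.9] z 34.0
front bar 67 x [76.1 78.6 81.7 85.1 85.3] y [-24.9 -24.7 -19.3 -12.7 -11.8] z 54.4
```

View pics/w1.png

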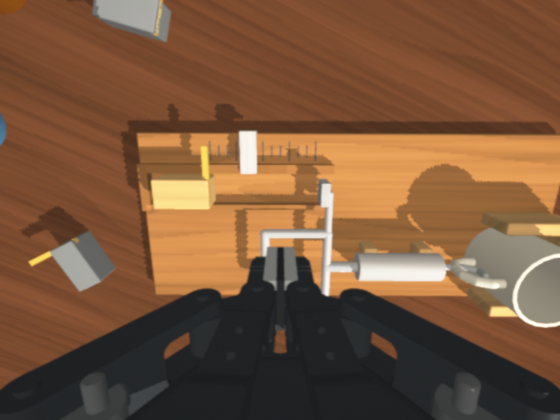

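The wrist view shows the plate at (248,152), the pointer at (182,190), the tab at (325,193) and the front bar at (265,245). In gauge x the plate centre is 98.6 mm, the pointer spans 139 to 198 mm and the tab face is at 20.6 mm. All of this matches the given sizes.

```bash
python3 -m inch '[[[0,-50,20,0,0,0,0],[-1,-100,45,0,0,0,0],[-2,-140,70,0,0,0,0],[-2.5,-170,95,0,0,0,0],[-2.5,-170,130,0,0,0,0],[-2.5,-170,165,0,0,0,0],[-2.5,-170,190,0,0,0,0],[-2.5,-170,196,0,0,0,0],[-2.5,-170,196,0,0,0,0]]]'
python3 - <<'E'
from h import *
from workcell import robot,cams
c=cams.calibration("wrist"); im,d=cams.get_image("wrist"); cv2.imwrite("pics/w2.png",im);s=robot.get_state()
print(g(s["position"]),s["wrist_force"])
E
```

```text
time_s: 2.28
position: [0.5517, 0.1533, 0.0463]
ee_rot: [0.977, 0.215, -0.0, -0.0]
wrist_force: [-0.8, -0.1, 0.8]
finger_gap: -0.0001
grasp_force: 0.0
[232.15556979 -85.66261204  47.12624045] [-0.50680355 -0.87572506 -0.04989478]
```

View pics/w2.png

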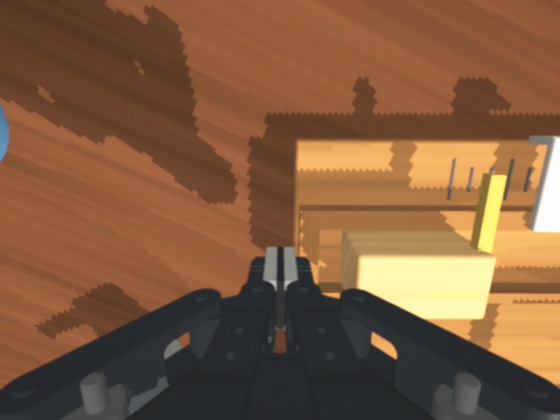

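The fingers (280,265) are clear of the pointer's front face (345,270) and in line with the track. Next I push in gauge -x.

```bash
python3 -m inch '[[[0,9,0,0,0,0,0],[0,17,0,0,0,0,0],[0,23,0,0,0,0,0],[0,29,0,0,0,0,0],[0,35,0,0,0,0,0],[0,42,0,0,0,0,0],[0,49,0,0,0,0,0],[0,56,0,0,0,0,0],[0,62,0,0,0,0,0],[0,65,0,0,0,0,0]]]'; python3 -m inch '[[[0,6,0,0,0,0,0],[0,13,0,0,0,0,0],[0,20,0,0,0,0,0],[0,27,0,0,0,0,0],[0,34,0,0,0,0,0],[0,41,0,0,0,0,0],[0,47,0,0,0,0,0],[0,52,0,0,0,0,0],[0,55,0,0,0,0,0],[0,55,0,0,0,0,0]]]'
cat > look.py <<'E'
import sys
from h import *
from workcell import robot,cams
n=sys.argv[1];cam=sys.argv[2]
s=robot.get_state();c=cams.calibration(cam); im,d=cams.get_image(cam); cv2.imwrite(f"pics/{n}.png",im); np.savez(n+".npz",im=im,d=d,**c)
print("t",s["time_s"],"tcp",g(s["position"]).round(1),"F gauge",(R@s["wrist_force"]).round(1),"gap",s["finger_gap"])
im,P=load(n);G=g(P);x,y,z=[G[...,i] for i in range(3)]
def rng(name,m):
    q=G[m]
    if len(q): print(name,len(q),"x",np.percentile(q[:,0],[1,5,50,95,99]).round(1),"y",np.percentile(q[:,1],[1,5,50,95,99]).round(1),"z",np.median(q[:,2]).round(1))
rng("block+tab",(z>50)&(z<60)&(y<-66)&(y>-104)&(x>-20)&(x<220))
rng("blade",(z>44)&(z<53)&(y<-108)&(y>-140)&(x>-20)&(x<220))
rng("plate",(z>31)&(z<38)&(y<-112)&(y>-160)&(x>70)&(x<130))
rng("front bar",(z>46)&(z<60)&(y<-18)&(y>-36)&(x>50)&(x<190))
E
python3 look.py w3 wrist
```

```text
time_s: 3.58
position: [0.5789, 0.0939, 0.0462]
ee_rot: [0.977, 0.214, -0.0, -0.0]
wrist_force: [-1.3, 0.7, 1.0]
finger_gap: 0.0001
grasp_force: 0.9
time_s: 4.82
position: [0.602, 0.0439, 0.0463]
ee_rot: [0.977, 0.214, 0.0, 0.0]
wrist_force: [0.5, -0.2, -0.3]
finger_gap: -0.0002
grasp_force: 0.0
t 4.825 tcp [111.9 -84.9  46.3] F gauge [-0.4 -0.4 -0.3] gap -0.00019504605231303735
block+tab 9248 x [ 11.8  14.5  57.7 105.4 122.6] y [-101.   -98.8  -89.9  -73.   -68.7] z 55.9
blade 1207 x [38.6 39.2 43.1 45.1 45.3] y [-132.7 -132.1 -121.1 -109.4 -108.3] z 50.7
plate 2949 x [ 90.3  91.1  99.2 107.3 107.9] y [-148.4 -147.1 -131.4 -114.  -112.5] z 34.0
```

```bash
python3 -m inch '[[[0,4,0,0,0,0,0],[0,8,0,0,0,0,0],[0,12,0,0,0,0,0],[0,14,0,0,0,0,0],[0,16,0,0,0,0,0],[0,17,0,0,0,0,0],[0,17.5,0,0,0,0,0],[0,18,0,0,0,0,0],[0,18,0,0,0,0,0]]]'; python3 look.py w4 wrist
```

```text
time_s: 6.0
position: [0.6093, 0.028, 0.0462]
ee_rot: [0.977, 0.214, -0.0, 0.0]
wrist_force: [-0.4, 1.0, -0.0]
finger_gap: -0.0003
grasp_force: 0.4
t 6.0 tcp [ 94.4 -84.9  46.2] F gauge [ 1.1 -0.  -0. ] gap -0.0002665403298663428
block+tab 8952 x [ 11.4  14.   41.3  88.1 105. ] y [-101.1  -98.8  -90.1  -73.   -68.6] z 56.0
blade 1208 x [21.2 21.9 25.9 27.8 28.1] y [-132.7 -132.1 -121.2 -109.4 -108.3] z 50.7
plate 2941 x [ 90.3  90.9  98.9 107.1 107.9] y [-148.4 -147.1 -131.  -113.9 -112.3] z 34.0
```

```bash
python3 -m inch '[[[0,0.7,0,0,0,0,0],[0,1.4,0,0,0,0,0],[0,2,0,0,0,0,0],[0,2,0,0,0,0,0],[0,2,0,0,0,0,0]]]'; python3 look.py w5 wrist
```

```text
time_s: 6.68
position: [0.6096, 0.0271, 0.0463]
ee_rot: [0.977, 0.214, -0.0, -0.001]
wrist_force: [-1.8, 5.3, 2.1]
finger_gap: 0.0001
grasp_force: 2.6
t 6.675 tcp [ 93.5 -84.8  46.3] F gauge [ 5.6 -0.6  2.1] gap 0.0001491229280059636
block+tab 8886 x [ 11.2  14.   41.   88.6 104.2] y [-101.   -98.8  -90.2  -73.1  -68.7] z 56.0
blade 1207 x [20.5 21.1 25.1 27.  27.2] y [-132.7 -132.  -121.1 -109.3 -108.2] z 50.7
plate 2913 x [ 90.3  90.9  99.  107.1 107.8] y [-148.3 -147.  -131.  -113.9 -112.4] z 34.0
```

View pics/w5.png

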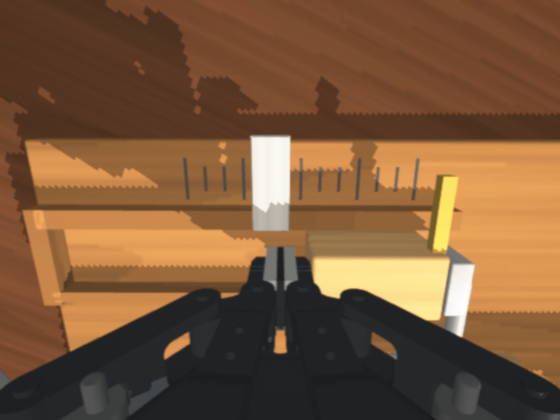

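The block is seated against the tab (450,290) under 5.6 N and the plate (270,180) has not moved. I back off and go above the handle bar.

```bash
python3 -m inch '[[[0,-3,0,0,0,0,0],[0,-12,0,0,0,0,0],[0,-14,-30,0,0,0,0],[0,-14,-70,0,0,0,0],[-20,-6,-85,0,0,0,0],[-50,4,-85,0,0,0,0.5],[-80,11,-85,0,0,0,0.5],[-84.8,11,-85,0,0,0,0.5],[-84.8,11,-85,0,0,0,0.5]]]'; python3 look.py w6 wrist;  python3 look.py s6 side | grep -v zzz
```

```text
time_s: 7.85
position: [0.5383, -0.0192, 0.1315]
ee_rot: [0.977, 0.214, 0.001, 0.0]
wrist_force: [0.0, -0.2, -0.2]
finger_gap: 0.0426
grasp_force: 0.0
t 7.85 tcp [ 81.3  -0.5 131.5] F gauge [-0.2  0.1 -0.2] gap 0.04255102613792949
block+tab 5828 x [ 9.  13.3 45.  77.2 79.8] y [-100.   -97.1  -82.9  -68.7  -66.8] z 56.0
blade 542 x [20.5 20.9 24.3 26.8 26.9] y [-132.6 -131.7 -120.8 -109.3 -108.2] z 50.9
plate 1593 x [ 90.2  90.9  98.9 107.  107.8] y [-146.9 -145.7 -130.4 -114.  -112.5] z 34.0
front bar 478 x [51.2 55.6 79.6 85.1 85.8] y [-35.9 -35.8 -30.2 -19.4 -18.3] z 54.1
t 7.9 tcp [ 81.2  -1.1 131.6] F gauge [-0.4 -0.1 -0.5] gap 0.042656425884753026
block+tab 355 x [11.9 14.6 50.6 79.9 80.9] y [-97.4 -95.5 -81.4 -67.3 -66.3] z 54.4
blade 45 x [19.7 20.2 25.8 27.5 28.3] y [-131.7 -130.5 -120.4 -109.1 -108.7] z 48.5
plate 110 x [ 89.7  90.9  99.1 107.5 108.7] y [-147.1 -145.7 -129.8 -114.  -112.4] z 32.4
front bar 67 x [52.4 56.5 83.3 85.6 86.2] y [-35.9 -35.6 -30.2 -19.3 -18.4] z 52.2
```

View pics/w6.png

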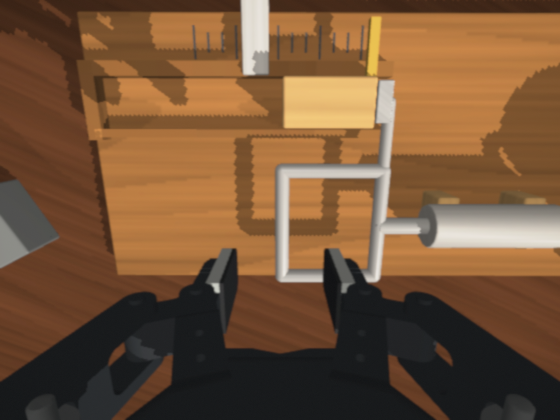

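The fingers straddle the front bar (282,222), and the inner finger lies within the D's opening. Next I descend and close on the bar.

```bash
python3 -m inch '[[[0,0,20,0,0,0,0.5],[0,0,45,0,0,0,0.5],[0,0,70,0,0,0,0.5],[0,0,85,0,0,0,0.5],[0,0,89,0,0,0,0.5],[0,0,89,0,0,0,0.3],[0,0,89,0,0,0,0.2],[0,0,89,0,0,0,0],[0,0,89,0,0,0,0],[0,0,89,0,0,0,0]]]'; python3 look.py w7 wrist
```

```text
time_s: 9.2
position: [0.539, -0.0199, 0.0433]
ee_rot: [0.977, 0.214, 0.001, 0.001]
wrist_force: [0.3, -3.1, 5.8]
finger_gap: 0.0078
grasp_force: 58.8
t 9.2 tcp [80.3 -0.9 43.3] F gauge [-2.9  1.   5.8] gap 0.007786775470429208
block+tab 18262 x [10.9 14.3 46.2 78.  80.7] y [-100.5  -97.1  -83.4  -68.7  -66.9] z 56.1
blade 320 x [21.4 22.2 26.3 27.9 28.2] y [-113.2 -112.3 -110.1 -108.3 -108.1] z 50.6
plate 718 x [ 90.3  91.   98.9 107.  107.8] y [-117.8 -117.4 -114.9 -112.3 -112.1] z 34.0
front bar 1151 x [51.5 57.4 79.8 85.2 85.7] y [-35.9 -35.7 -29.2 -19.2 -18.2] z 54.1
```

```bash
python3 -m inch '[[[0,-2,0,0,0,0,0],[0,-6,0,0,0,0,0],[0,-11,0,0,0,0,0],[0,-16,0,0,0,0,0],[0,-21,0,0,0,0,0],[0,-26,0,0,0,0,0],[0,-31,0,0,0,0,0],[0,-35,0,0,0,0,0],[0,-37,0,0,0,0,0],[0,-38,0,0,0,0,0]]]'; python3 -m inch '[[[0,-2,0,0,0,0,0],[0,-6,0,0,0,0,0],[0,-11,0,0,0,0,0],[0,-16,0,0,0,0,0],[0,-20,0,0,0,0,0],[0,-23,0,0,0,0,0],[0,-25,0,0,0,0,0],[0,-26,0,0,0,0,0],[0,-26,0,0,0,0,0]]]'; python3 look.py w8 wrist; python3 look.py s8 side;  python3 look.py c8 scene
```

```text
time_s: 10.5
position: [0.5236, 0.0138, 0.0433]
ee_rot: [0.977, 0.215, 0.001, 0.002]
wrist_force: [0.9, -8.3, 5.4]
finger_gap: 0.0079
grasp_force: 58.9
time_s: 11.62
position: [0.513, 0.037, 0.0433]
ee_rot: [0.977, 0.215, 0.002, 0.002]
wrist_force: [2.6, -8.4, 3.6]
finger_gap: 0.0078
grasp_force: 58.8
t 11.625 tcp [142.9  -1.1  43.3] F gauge [-8.7  1.1  3.6] gap 0.007806248620133213
block+tab 18032 x [ 73.4  76.8 108.4 140.  142.7] y [-100.2  -97.2  -83.6  -68.6  -67.1] z 56.1
blade 355 x [83.3 83.7 87.7 89.7 89.8] y [-113.3 -112.4 -110.3 -108.2 -108.1] z 50.6
plate 779 x [ 90.5  91.3  99.6 107.8 108.3] y [-118.2 -117.8 -115.1 -112.4 -112.1] z 34.0
front bar 2470 x [ 70.   71.9  98.8 147.  148.2] y [-35.9 -35.6 -29.2 -19.2 -18.2] z 54.0
t 11.675 tcp [142.8  -1.1  43.3] F gauge [-8.4  2.1  4. ] gap 0.00778895169375893
block+tab 432 x [ 74.2  77.2 112.8 142.4 143.8] y [-97.4 -95.6 -81.5 -67.2 -66.2] z 54.4
blade 52 x [82.3 83.  87.8 89.7 90.2] y [-131.5 -131.1 -120.  -109.7 -108.7] z 48.7
plate 111 x [ 90.   91.1  99.8 107.7 108.2] y [-147.3 -145.4 -128.8 -113.7 -112.1] z 32.5
front bar 125 x [ 71.7  75.2 130.2 148.1 149.5] y [-35.9 -35.7 -32.7 -20.5 -19. ] z 52.0
t 11.725 tcp [142.9  -1.1  43.3] F gauge [-9.5  2.8  4.5] gap 0.008012055934121205
block+tab 473 x [ 68.3  72.5 104.7 137.  140.1] y [-100.8  -99.2  -84.9  -70.   -68.1] z 54.3
blade 43 x [80.9 81.1 84.  87.1 87.6] y [-134.4 -133.2 -120.9 -110.4 -108.3] z 48.4
plate 92 x [ 87.8  88.7  97.1 105.1 105.7] y [-149.7 -148.5 -134.  -115.7 -113.5] z 32.7
front bar 80 x [ 66.5  67.3  87.4 144.4 146.1] y [-35.9 -35.7 -27.2 -18.5 -18.2] z 51.8
```

```bash
python3 -m inch '[[[0,-2,0,0,0,0,0],[0,-5,0,0,0,0,0],[0,-8,0,0,0,0,0],[0,-10,0,0,0,0,0],[0,-11.5,0,0,0,0,0],[0,-12.5,0,0,0,0,0],[0,-12.5,0,0,0,0,0],[0,-12.5,0,0,0,0,0]]]'; python3 look.py w9 wrist; python3 look.py s9 side
```

```text
time_s: 12.78
position: [0.508, 0.0481, 0.0433]
ee_rot: [0.977, 0.215, 0.002, 0.002]
wrist_force: [2.5, -9.7, 5.3]
finger_gap: 0.008
grasp_force: 58.8
t 12.775 tcp [155.   -1.2  43.3] F gauge [-9.9  1.8  5.3] gap 0.007960961170367762
block+tab 18050 x [ 85.7  88.9 120.5 152.2 154.9] y [-100.3  -97.2  -83.6  -68.6  -67.1] z 56.1
blade 353 x [ 95.6  96.1 100.1 101.8 102. ] y [-113.5 -112.5 -110.4 -108.3 -108.1] z 50.7
plate 526 x [ 96.8  97.5 102.9 108.1 108.4] y [-118.3 -117.9 -115.2 -112.3 -112.1] z 33.9
front bar 2461 x [ 82.3  84.1 112.  159.2 160.5] y [-35.9 -35.7 -29.2 -19.2 -18.3] z 54.1
t 12.825 tcp [155.1  -1.1  43.3] F gauge [-10.7   1.8   4.5] gap 0.007835847303906681
block+tab 448 x [ 85.8  90.  124.9 154.4 155.9] y [-97.7 -95.7 -81.7 -67.4 -66.2] z 54.5
blade 51 x [ 94.5  95.   99.7 102.1 102.4] y [-132.1 -131.4 -120.1 -109.7 -108.8] z 48.8
plate 106 x [ 89.3  90.8  99.5 107.8 108. ] y [-146.9 -146.  -129.6 -113.7 -112.3] z 32.4
front bar 121 x [ 84.6  87.1 145.6 160.3 160.6] y [-36.  -35.6 -32.6 -20.4 -18.7] z 51.7
```

View pics/s9.png

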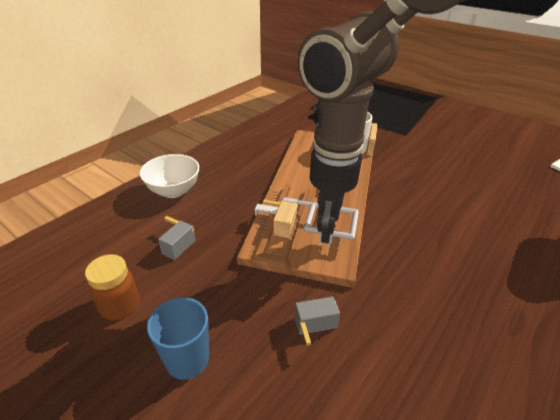

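The blade (270,204) lies over the plate (265,210), centred to within about 1 mm. I hold it there, then ease the handle back.

```bash
H='see rows'; python3 -m inch '[[[0,0,0,0,0,0,0],[0,0,0,0,0,0,0],[0,0,0,0,0,0,0],[0,0,0,0,0,0,0],[0,0,0,0,0,0,0],[0,0,0,0,0,0,0],[0,0,0,0,0,0,0],[0,0,0,0,0,0,0],[0,0,0,0,0,0,0],[0,0,0,0,0,0,0]]]'; python3 -m inch '[[[0,0,0,0,0,0,0],[0,0,0,0,0,0,0],[0,0,0,0,0,0,0],[0,0,0,0,0,0,0],[0,0,0,0,0,0,0],[0,0,0,0,0,0,0],[0,0,0,0,0,0,0],[0,0,0,0,0,0,0],[0,0,0,0,0,0,0],[0,0,0,0,0,0,0]]]'; python3 -m inch '[[[0,2,0,0,0,0,0],[0,6,0,0,0,0,0],[0,11,0,0,0,0,0],[0,16,0,0,0,0,0],[0,21,0,0,0,0,0],[0,26,0,0,0,0,0],[0,31,0,0,0,0,0],[0,35,0,0,0,0,0],[0,37,0,0,0,0,0],[0,38,0,0,0,0,0]]]'; python3 -m inch '[[[0,2,0,0,0,0,0],[0,6,0,0,0,0,0],[0,11,0,0,0,0,0],[0,16,0,0,0,0,0],[0,21,0,0,0,0,0],[0,26,0,0,0,0,0],[0,30,0,0,0,0,0],[0,33,0,0,0,0,0],[0,35,0,0,0,0,0],[0,35,0,0,0,0,0]]]'; python3 look.py w10 wrist;python3 look.py s10 side
```

```text
time_s: 14.12
position: [0.5079, 0.048, 0.0433]
ee_rot: [0.977, 0.215, 0.002, 0.002]
wrist_force: [2.1, -10.3, 3.9]
finger_gap: 0.0077
grasp_force: 58.8
time_s: 15.38
position: [0.5079, 0.0481, 0.0433]
ee_rot: [0.977, 0.215, 0.002, 0.002]
wrist_force: [2.5, -9.8, 4.2]
finger_gap: 0.0075
grasp_force: 58.8
time_s: 16.62
position: [0.5233, 0.0143, 0.0433]
ee_rot: [0.977, 0.214, 0.001, 0.001]
wrist_force: [0.9, -6.0, 4.0]
finger_gap: 0.0079
grasp_force: 58.9
time_s: 17.88
position: [0.5376, -0.0168, 0.0433]
ee_rot: [0.977, 0.214, 0.001, 0.001]
wrist_force: [0.1, -3.8, 4.9]
finger_gap: 0.0079
grasp_force: 59.1
t 17.875 tcp [83.7 -0.9 43.3] F gauge [-3.5  1.5  4.9] gap 0.007889448199566822
block+tab 18676 x [ 14.5  17.8 118.6 151.1 154.1] y [-100.3  -97.2  -83.6  -68.7  -67.2] z 56.1
blade 245 x [ 95.5  95.5  98.2 101.3 101.5] y [-112.6 -111.9 -110.  -108.2 -108. ] z 50.9
plate 420 x [ 90.1  90.5  95.2 107.4 107.8] y [-117.8 -117.5 -114.8 -112.3 -112.1] z 34.1
front bar 1171 x [51.5 57.3 83.3 88.7 89.2] y [-35.9 -35.7 -29.6 -19.2 -18.2] z 54.2
t 17.925 tcp [83.8 -0.9 43.3] F gauge [-3.2  1.7  6. ] gap 0.007876969246840889
block+tab 456 x [ 15.7  19.8 123.7 154.5 155.7] y [-97.8 -95.7 -81.7 -67.5 -66.3] z 54.5
blade 55 x [ 94.   95.3 100.1 102.2 102.4] y [-132.  -131.2 -119.9 -109.3 -108. ] z 48.4
plate 106 x [ 89.1  90.9  99.1 106.9 108.2] y [-146.9 -145.4 -130.  -114.  -112.5] z 32.4
front bar 70 x [52.4 54.4 85.9 89.3 90.5] y [-35.8 -35.5 -31.2 -19.6 -18.5] z 51.7
```

```bash
python3 -m inch '[[[0,1,0,0,0,0,0],[0,2,0,0,0,0,0],[0,3,0,0,0,0,0],[0,4,0,0,0,0,0],[0,4.5,0,0,0,0,0],[0,4.5,0,0,0,0,0],[0,4.5,0,0,0,0,0]]]'; python3 -m inch '[[[0,0,0,0,0,0,0.15],[0,0,0,0,0,0,0.3],[0,0,0,0,0,0,0.45],[0,0,0,0,0,0,0.45],[0,0,-10,0,0,0,0.45],[0,0,-35,0,0,0,0.45],[0,0,-70,0,0,0,0.45],[0,0,-110,0,0,0,0.45],[0,0,-110,0,0,0,0.45]]]'; python3 look.py w11 wrist;python3 look.py s11 side
```

```text
time_s: 18.85
position: [0.539, -0.0201, 0.0433]
ee_rot: [0.977, 0.214, 0.001, -0.0]
wrist_force: [-0.1, -1.7, 7.0]
finger_gap: 0.0079
grasp_force: 59.2
time_s: 19.98
position: [0.5417, -0.0206, 0.157]
ee_rot: [0.977, 0.214, 0.004, 0.002]
wrist_force: [0.2, 0.3, -0.6]
finger_gap: 0.0385
grasp_force: 0.0
t 19.975 tcp [ 78.6  -3.1 157. ] F gauge [ 0.2 -0.3 -0.6] gap 0.03850914859627581
block+tab 4584 x [  8.9  13.2 119.  151.2 154.1] y [-99.8 -97.2 -83.1 -69.1 -67.6] z 56.0
blade 347 x [ 95.3  95.4  98.2 101.1 101.3] y [-132.7 -131.9 -120.6 -109.4 -108.4] z 51.1
plate 926 x [ 90.2  90.5  97.5 107.2 107.7] y [-147.8 -146.8 -134.1 -114.6 -112.5] z 34.0
front bar 395 x [51.4 55.5 79.2 85.4 85.5] y [-35.8 -35.7 -30.2 -19.2 -18.5] z 54.1
t 20.025 tcp [ 79.5  -1.5 154.8] F gauge [0.9 0.2 0. ] gap 0.03855073724182905
block+tab 457 x [ 10.9  17.  123.3 154.3 155.9] y [-97.6 -95.6 -81.3 -67.1 -66.2] z 54.4
blade 53 x [ 94.1  94.9  99.8 101.7 102.4] y [-132.  -131.4 -120.2 -109.8 -108.5] z 48.4
plate 111 x [ 90.3  90.9 100.2 107.4 108.1] y [-146.9 -145.1 -129.8 -114.1 -112.4] z 32.6
front bar 65 x [54.  57.  82.7 86.2 87.1] y [-35.7 -35.6 -29.8 -19.2 -18.5] z 51.7
```

View pics/w11.png

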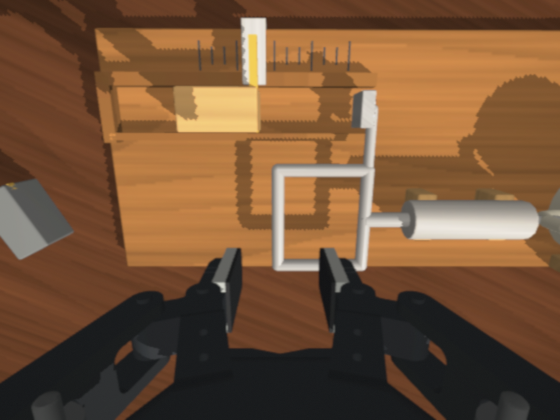

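The blade (253,55) lies over the plate, the handle is fully in (bar x 81, as at the start), and the gripper is clear.

```bash
python3 -c "
from workcell import job_done
print(job_done())"
```

```text
the job is handed in; nothing more can be done
None
```

I ran the proof test and handed the job in; no verdict came back, but in the last images the handle is fully in, the pointer is in its track with its blade about 1 mm from the index plate's centre line, the plate has not moved, and the arm stayed well away from the cup and jar.

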